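Sign out the red vial caddy and hold it up

TASK

Sign out the red-handled vial caddy: hook the orange tag over the bare part of the steel rail, clear of the green band, slide it along the rail until it covers the green band, and let go of it there. Then lift the red caddy by its handle out of its bay in the grey dock, keeping it level with its four vials standing in it, and finish while still holding it in the air, level and motionless, with its underside well over 100 mm above the bench. Leave the blue caddy and the other things where they are.

Things in the scene. Friction and masses are not known exactly. Their poses are not given: they have to be found in the camera images.
- tag: Loose orange tent-shaped tag standing on the bench, 70 g: two leaves (60 mm along y) under a flat roof, black grip block on top. Origin: centre of underside, z up; half-turn symmetric. Feet 40 mm apart in x; gap inside narrows from 37 mm to 15 mm at the roof, whose underside is at z = 64 and top at 69 mm. Grip block 20 (x) by 30 (y) mm, z = 68 to 106 mm. Hangs with its roof on the rail.
- rail: Fixed horizontal steel rail, 12 mm diameter, on two posts. Origin on the bench below its middle; y runs along the rail. The rail's axis is 130 mm above the bench, its top 136 mm; the posts (14 mm thick, up to 138 mm high) stand at y = -170 and +170 mm. A tag hanging on it has its origin 72 mm above the bench.
- mark: Green band painted round the rail, 40 mm long; origin at its centre on the rail's axis, y along the rail. It lies within 80 mm of the rail's middle, on either side; it does not stand out from the rail as an obstacle.
- dock: Fixed grey dock on the bench, 90 mm (x) by 300 mm (y), with two open bays side by side along y, floor 5 mm thick, walls 20 mm high. Origin: centre of its underside. The two caddies stand in the bays, either one in either bay.
- red_caddy: Loose white caddy, 70 mm (x) by 130 mm (y), walls 30 mm high, with a red bar handle over its middle along its y axis. Origin: centre of its underside, z up. The bar is 12 mm wide (x), 130 mm long (y), 16 mm tall, from z = 92 to 108 mm, on an end post at each end. About 0.2 kg without its four vials; the tops of the vials are at z = 59 mm.
- blue_caddy: Caddy of the same shape with blue handle and blue-capped vials in the other bay; leave it alone. Origin: centre of its underside.
- flask: Bystander: clear conical flask, 82 mm wide, 125 mm high, origin at the centre of its underside.
- beaker: Bystander: clear beaker, 60 mm wide, 85 mm high, origin at the centre of its underside.
- dish: Bystander: flat clear dish, 90 mm wide, 15 mm high, origin at the centre of its underside.
- bottle: Bystander: white bottle with a blue cap, 64 mm wide, 150 mm high, origin at the centre of its underside.
- vial0: Loose amber vial with a red cap, 22 mm wide, 55 mm tall, 20 g, standing in the -x -y corner cell of the red caddy (cell floor at z = 4 mm of the caddy). Origin: centre of its underside.
- vial1: Loose amber vial with a red cap, 22 mm wide, 55 mm tall, 20 g, standing in the -x +y corner cell of the red caddy (cell floor at z = 4 mm of the caddy). Origin: centre of its underside.
- vial2: Loose amber vial with a red cap, 22 mm wide, 55 mm tall, 20 g, standing in the +x -y corner cell of the red caddy (cell floor at z = 4 mm of the caddy). Origin: centre of its underside.
- vial3: Loose amber vial with a red cap, 22 mm wide, 55 mm tall, 20 g, standing in the +x +y corner cell of the red caddy (cell floor at z = 4 mm of the caddy). Origin: centre of its underside.

How it is judged (in metres and radians):
On the way, in this order (a step that is already met when the one before it is completed fails the run):
1. the tag hangs over the rail, clear of the green band (z of tag in the frame of rail between 0.066 and 0.08 m and x of tag in the frame of rail between -0.02 and 0.02 m and angle between tag's own z axis and vertical below 0.3 rad and y of tag in the frame of rail between -0.16 and 0.16 m and contact force between tag and rail above 0.1 N and (y of tag in the frame of mark above 0.048 m or y of tag in the frame of mark below -0.048 m)), for 0.1 s.
2. the tag slides along the rail towards the band, staying on the rail (z of tag in the frame of rail between 0.066 and 0.08 m and x of tag in the frame of rail between -0.02 and 0.02 m and angle between tag's own z axis and vertical below 0.3 rad and y of tag in the frame of rail between -0.16 and 0.16 m and (y of tag in the frame of mark between 0.016 and 0.042 m or y of tag in the frame of mark between -0.042 and -0.016 m)), for 0.04 s.
3. the tag hangs over the green band, let go (z of tag in the frame of rail between 0.066 and 0.08 m and x of tag in the frame of rail between -0.02 and 0.02 m and angle between tag's own z axis and vertical below 0.3 rad and y of tag in the frame of rail between -0.16 and 0.16 m and y of tag in the frame of mark between -0.012 and 0.012 m and contact force between tag and rail above 0.1 N and contact force between tag and the fingers below 0.05 N), for 0.3 s.
4. the red caddy is lifted clear of the dock (height (world z) of red_caddy above 0.06 m and contact force between red_caddy and the fingers above 1 N), for 0.2 s.
At the end, for the whole second after the job is handed in: Red caddy gripped, underside over 100 mm up, tilt under 0.12 rad, under 0.03 m/s and 0.2 rad/s, touching no dock, blue caddy, rail or tag, vials standing in it; tag hangs on the rail, let go, within 12 mm of the band's centre; blue caddy and bystanders within 30 mm of their starts (all of step 3 and height (world z) of red_caddy above 0.1 m and angle between red_caddy's own z axis and vertical below 0.12 rad and linear speed of red_caddy below 0.03 m/s and angular speed of red_caddy below 0.2 rad/s and contact force between red_caddy and the fingers above 1 N and contact force between red_caddy and dock below 0.05 N and contact force between red_caddy and blue_caddy below 0.05 N and contact force between red_caddy and rail below 0.05 N and contact force between red_caddy and tag below 0.05 N and horizontal distance between each of vial0, vial1, vial2, vial3 and red_caddy below 0.07 m and z of vial0 in the frame of red_caddy between -0.002 and 0.012 m and angle between each of vial0, vial1, vial2, vial3's own z axis and vertical below 0.35 rad and z of vial1 in the frame of red_caddy between -0.002 and 0.012 m and z of vial2 in the frame of red_caddy between -0.002 and 0.012 m and z of vial3 in the frame of red_caddy between -0.002 and 0.012 m and distance of each of blue_caddy, flask, beaker, dish, bottle from where it was at the start of the episode below 0.03 m); the arm keeps its last pose, push and grip.
It fails at once if the red caddy is tilted by more than 15 degrees (angle between red_caddy's own z axis and vertical above 0.26 rad).
It fails at once if a vial tips over (angle between any of vial0, vial1, vial2, vial3's own z axis and vertical above 0.6 rad).
It fails at once if a bystander is pushed away (distance of any of blue_caddy, flask, beaker, dish, bottle from where it was at the start of the episode above 0.03 m).
It also fails if it takes over 64 s, if anything falls off the work surface, if the arm or the gripper's body presses on something with over 40 N, if the wrist force passes 120 N, or if a joint passes its speed limit or range.

ROBOT

A 6-joint arm with a two-finger parallel gripper is mounted at the origin on the work surface. World frame = base frame: x ahead of the robot, y to its left, z up, the work surface at z = 0. Lengths are in m, angles in degrees, forces in N, time in s.
With the tool pointing down it reaches from about 0.35 to 0.875 m from the base axis. Payload 4.2 kg.
Tool frame: the origin (TCP) lies at the very end of the fingers, on their centre line; the grasp point (between the pads) lies 19 mm behind it; z points along the fingers, x is the direction in which the jaws open and shut, and the axes are right-handed (so a half turn about z gives the same grasp; the last joint's range is limited). The gripper opens to 87 mm and grips with 3 to 60 N. Pads are 19 mm wide; open, the fingers measure 117 mm over their backs; the gripper's body (75 mm by 190 mm) begins 51 mm behind the grasp point.
Start: joints at [87.41, 22.042, 0.453, 0, -68.411, -14.817], TCP at [0.187, 0.596, 0.223] pointing down, gripper open.
Joint ranges: [-179.83, 179.83], [-69.29, 118.12], [-61.27, 80.66], [-181.25, 117.63], [-171.15, -9.14], [-177.46, 177.46]. Speed limits (degrees/s): [159.86, 159.86, 180, 180, 180, 180].

INTERFACE

Orientations are given as a 3x3 rotation matrix whose columns are the frame's x, y, z axes.
In Python, from station import r gives the robot as it stands.
- The arm moves only by the tool move_arm, never from a script. Its argument "series" is a list that holds one entry, the list of rows, each a list of 7 numbers: the shift along the tool's x, y, z in cm, then the turn, a rotation vector about the tool's x, y, z in degrees, then the opening, from -1 (shut) to 1 (fully open). In form: [[[dx, dy, dz, wx, wy, wz, fingers], ...]]. A call has 1 to 12 rows; each row shifts and turns the commanded pose from where the row before left it, along the tool's axes as they then stand; what a row does not reach is not made up. A row lasts 1/8 s, in which the tool goes at most 62.5 mm and 10.7 degrees, less where a joint would pass 70% of its speed; a pose out of reach is approached as far as the arm can. A call is refused whole if a number of a shift passes 6.25 or a number of a turn 10.7, either way. A call with a gripper value outside its range is refused whole. The fingers move at their own pace and stop on an object; the grip force is fixed at half the most. Time passes only in rows, so rows that do not move let the fingers close. It gives the time, the measured TCP pose, the force and the opening at its end, in the units of the state.
- r.sense(): the state, without advancing time (a new reading comes with each control period).
- r.capture(name): name is "scene" or "top" or "wrist"; returns a dict with "color" (420x560x3 uint8, blue, green, red), "fx", "fy", "cx", "cy" (pixels), "rvec" (rotation vector, rad) and "tvec" (3), from world to camera coordinates, as OpenCV has them; the wrist camera has in their place "tool_from_camera" (4x4, takes a point from camera to tool coordinates, whose origin is the TCP and whose axes are the tool frame's). Camera axes: x right, y down, z forward; pixel columns grow to the right and rows downward; lengths in m; the calibration is good to about 2 mm. A picture is of the moment at which its call begins: read the wrist's pose just before it. There is no depth.
- r.finish_job(): hands the job in, once; it reports no verdict.
The state is a dict: "time_s": time; "joints": joint angles; "joint_velocities": joint speeds; "effort": joint torques, N m; "tcp_pos": TCP position; "ee_rot": TCP orientation; "wrist_force": force on the tool from outside, world axes, zero at the start; "moment": the same for the moment, N m; "gripper_width": opening from 0.0 (shut) to 1.0 (fully open).
Only numpy, scipy, OpenCV 4.12 (cv2) and the standard library are available. Lean on these libraries where they do the work, as an engineer would, in place of code of your own. Each camera call takes 0.05 s, during which the arm holds its last target.

## Working session

There is one attempt and no reset: what is moved stays moved. The work goes in short steps, Python scripts to look and compute and a tool call to move; the robot and the scene stay as the last step left them, time stands still between calls to the robot, and variables do not carry over. Pictures are saved under pics/ and viewed, and the job is handed in when it is done.

Besides the shell and the picture viewer there is one more tool, called as name([rows], argument=value, ...), one row to a line, values as JSON. move_arm: Moves the arm, as the interface text tells. Its arguments: {"type":"object","properties":{"series":{"type":"array","items":{"type":"array","items":{"type":"array","items":{"type":"number"}}}}},"required":["series"]}

```bash
ls; mkdir -p pics; python3 - <<'E'
from station import r
import cv2,pickle
s=r.sense(); print(s)
for n in ["scene","top","wrist"]:
    c=r.capture(n); cv2.imwrite(f"pics/{n}0.png",c["color"]); pickle.dump(c,open(f"{n}0.pkl","wb"))
    print({k:v for k,v in c.items() if k!="color"})
E
```

```text
pics
{'time_s': 0.0, 'joints': array([ 8.74103838e+01,  2.20912494e+01,  3.78439216e-01, -2.81067549e-02,
       -6.84114345e+01, -1.48161460e+01]), 'joint_velocities': array([ 0.11399683,  0.0083228 ,  0.04086712,  0.06209061,  0.01884924,
       -0.04368265]), 'effort': array([-7.08135813e-04, -3.90664208e+01,  1.87409270e+01,  4.21973169e+00,
        1.10083105e-02, -1.95334278e-04]), 'tcp_pos': array([0.18677026, 0.59579864, 0.2214476 ]), 'ee_rot': array([[-2.99308841e-01, -9.54156125e-01, -5.53651274e-04],
       [-9.54153719e-01,  2.99309332e-01, -2.14561313e-03],
       [ 2.21296290e-03, -1.13932558e-04, -9.99997545e-01]]), 'wrist_force': array([ 0.35350796,  0.54341513, -0.39669561]), 'moment': array([ 0.02335766, -0.05826077,  0.05158258]), 'gripper_width': 1.0051683570481513}
{'fx': 382.8544836309895, 'fy': 382.8544836309895, 'cx': 274.47581811212734, 'cy': 211.008759731815, 'rvec': array([ 1.72788298,  1.51520288, -0.79066741]), 'tvec': array([-0.13751289, -0.26113571,  1.42790143])}
{'fx': 526.7775284642657, 'fy': 526.7775284642657, 'cx': 271.3369386331636, 'cy': 206.08735624903974, 'rvec': array([ 2.15025667, -2.18801495,  0.08129968]), 'tvec': array([0.05460817, 0.57927877, 1.2901703 ])}
{'fx': 326.73123197499643, 'fy': 326.73123197499643, 'cx': 279.66146513633913, 'cy': 212.01843732658475, 'tool_from_camera': array([[ 9.99999290e-01,  1.16478499e-03,  2.52552646e-04,
         1.72554824e-04],
       [-1.18860241e-03,  9.58994984e-01,  2.83420550e-01,
        -7.90366773e-02],
       [ 8.79272813e-05, -2.83420649e-01,  9.58995687e-01,
        -1.61579304e-01],
       [ 0.00000000e+00,  0.00000000e+00,  0.00000000e+00,
         1.00000000e+00]])}
```

View pics/scene0.png

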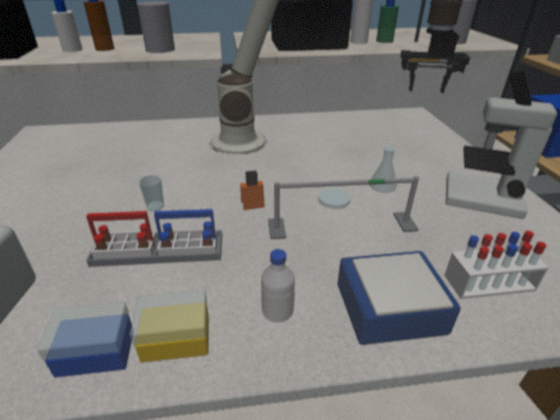

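View pics/top0.png

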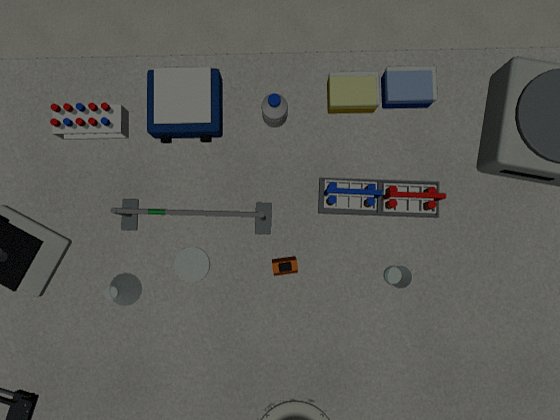

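View pics/wrist0.png

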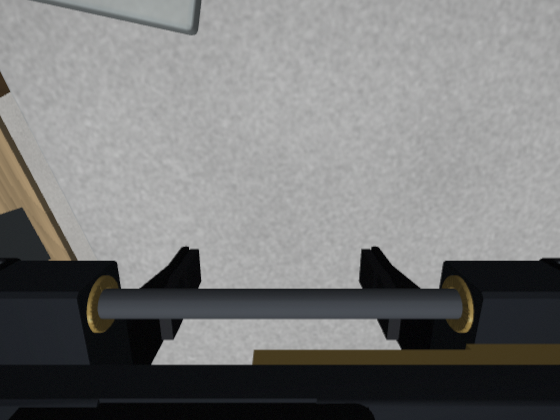

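```bash
cat > h.py <<'E'
import numpy as np,cv2,pickle
def ray(c,u,v):
    R,_=cv2.Rodrigues(c["rvec"]); C=-R.T@c["tvec"]
    d=R.T@np.array([(u-c["cx"])/c["fx"],(v-c["cy"])/c["fy"],1]); return C,d
def atz(c,u,v,z):
    C,d=ray(c,u,v); return C+d*(z-C[2])/d[2]
def tri(*o):
    A=np.zeros((3,3));b=np.zeros(3)
    for c,u,v in o:
        C,d=ray(c,u,v);d/=np.linalg.norm(d);P=np.eye(3)-np.outer(d,d);A+=P;b+=P@C
    return np.linalg.solve(A,b)
def proj(c,p):
    q,_=cv2.projectPoints(np.array(p,float).reshape(-1,3),np.array(c["rvec"]),np.array(c["tvec"]),np.array([[c["fx"],0,c["cx"]],[0,c["fy"],c["cy"]],[0,0,1.]]),None)
    return q.reshape(-1,2)
def crop(img,u0,v0,u1,v1,k,name):
    cv2.imwrite(name,cv2.resize(np.clip(img[v0:v1,u0:u1].astype(float)*1.6,0,255).astype(np.uint8),None,fx=k,fy=k,interpolation=cv2.INTER_CUBIC))
E
python3 - <<'E'
from h import *
t=pickle.load(open("top0.pkl","rb"))
crop(t["color"],255,245,315,290,12,"pics/tag0.png")
crop(t["color"],100,185,280,245,4,"pics/rail0.png")
crop(t["color"],310,165,460,225,5,"pics/dock0.png")
R,_=cv2.Rodrigues(t["rvec"]);print(R,-R.T@t["tvec"])
E
```

```text
[[-0.01674783 -0.99975068 -0.01476782]
 [-0.99589798  0.01799317 -0.08867617]
 [ 0.08891979  0.01322211 -0.99595103]] [0.46309546 0.02711272 1.33712111]
```

View pics/tag0.png

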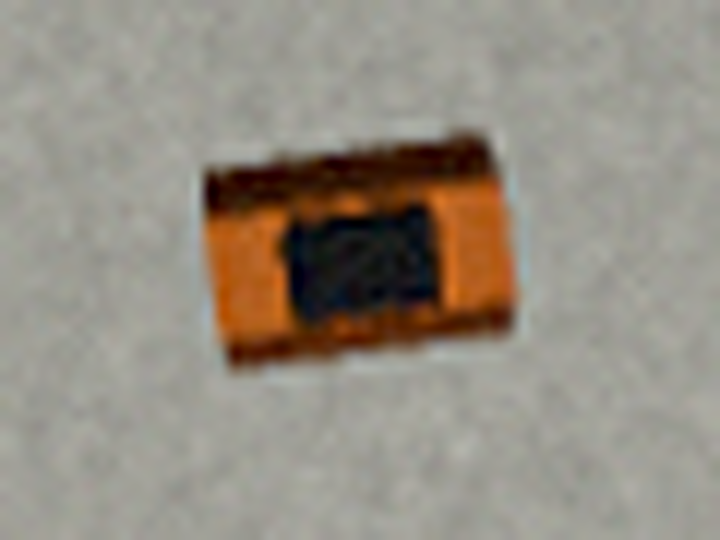

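View pics/rail0.png

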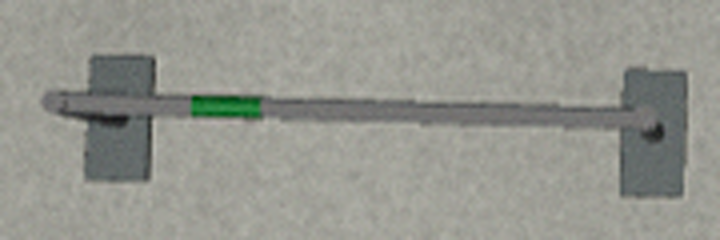

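View pics/dock0.png

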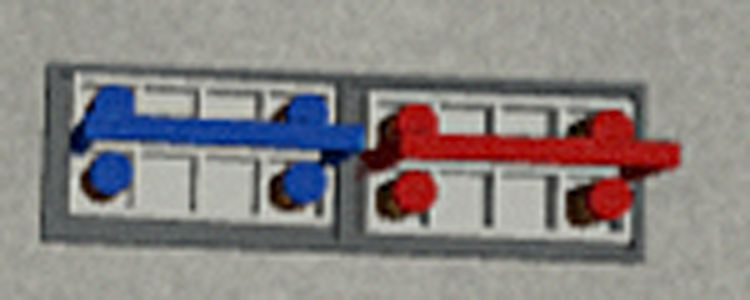

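```bash
python3 - <<'E'
from h import *
t=pickle.load(open("top0.pkl","rb"))
def P(u0,v0,k,U,V,z): return atz(t,u0+(U+.5)/k-.5,v0+(V+.5)/k-.5,z)
print("nadir",proj(t,[0.463,.027,0]))
print("block",[P(255,245,12,*q,.106).round(4) for q in [(287,217),(433,207),(440,303),(300,318)]])
print("roof",[P(255,245,12,*q,.069).round(4) for q in [(208,215),(498,185),(515,318),(225,345)]])
print("green",[P(100,185,4,*q,.136).round(4) for q in [(191,106),(261,107.5)]])
print("rail",[P(100,185,4,*q,.136).round(4) for q in [(60,102.5),(270,107),(500,113.5),(640,117.5)]])
print("plates",[P(100,185,4,*q,.0).round(4) for q in [(88,56),(155,56),(150,182),(85,181),(625,69),(687,72),(683,197),(620,195)]])
print("handle",[P(310,165,5,*q,.108).round(4) for q in [(402,134),(403,158),(680,142),(680,169)]])
print("bhandle",[P(310,165,5,*q,.108).round(4) for q in [(88,117),(88,140),(363,127),(363,152)]])
print("dock",[P(310,165,5,*q,.02).round(4) for q in [(47,63),(647,85),(640,262),(40,240)]])
E
```

```text
nadir [[279.19318978 253.02703532]]
block [array([0.4408, 0.0291, 0.106 ]), array([0.4423, 0.0008, 0.106 ]), array([ 4.238e-01, -2.000e-04,  1.060e-01]), array([0.4214, 0.027 , 0.106 ])]
roof [array([0.4408, 0.0449, 0.069 ]), array([ 0.4458, -0.013 ,  0.069 ]), array([ 0.4194, -0.0158,  0.069 ]), array([0.415, 0.042, 0.069])]
green [array([0.5639, 0.3278, 0.136 ]), array([0.5623, 0.2875, 0.136 ])]
rail [array([0.5672, 0.4033, 0.136 ]), array([0.5625, 0.2823, 0.136 ]), array([0.5564, 0.1503, 0.136 ]), array([0.5527, 0.0701, 0.136 ])]
plates [array([0.6086, 0.4282, 0.    ]), array([0.6078, 0.3851, 0.    ]), array([0.5272, 0.3878, 0.    ]), array([0.5285, 0.4294, 0.    ]), array([0.594 , 0.0841, 0.    ]), array([0.5913, 0.0446, 0.    ]), array([0.5118, 0.0485, 0.    ]), array([0.5137, 0.0884, 0.    ])]
handle [array([ 0.6023, -0.2349,  0.108 ]), array([ 0.591 , -0.2349,  0.108 ]), array([ 0.5962, -0.3642,  0.108 ]), array([ 0.5835, -0.3636,  0.108 ])]
bhandle [array([ 0.6131, -0.0883,  0.108 ]), array([ 0.6022, -0.0881,  0.108 ]), array([ 0.606 , -0.2168,  0.108 ]), array([ 0.5942, -0.2164,  0.108 ])]
dock [array([ 0.6516, -0.0767,  0.02  ]), array([ 0.6348, -0.3771,  0.02  ]), array([ 0.5459, -0.3696,  0.02  ]), array([ 0.5622, -0.071 ,  0.02  ])]
```

move_arm([
  [[0, 0, -0.5, 0, 0, 9.7, 1], [0, 0, -0.5, 0, 0, 9.7, 1], [0, 0, -0.5, 0, 0, 9.7, 1], [0, 0, -0.5, 0, 0, 9.7, 1], [0, 0, -0.5, 0, 0, 9.7, 1], [0, 0, -0.5, 0, 0, 9.7, 1], [0, 0, 0, 0, 0, 9.9, 1], [0, 0, 0, 0, 0, 0, 1]],
])

```text
time_s: 1.15
tcp_pos: [0.1868, 0.5962, 0.2522]
ee_rot: [[-0.997, -0.08, -0.0], [-0.08, 0.997, -0.001], [0.0, -0.001, -1.0]]
wrist_force: [0.0, -1.6, -0.7]
gripper_width: 0.999
```

```bash
cat > d.py <<'E'
import sys,numpy as np
from scipy.spatial.transform import Rotation as Ro
from station import r
# target x y z yaw of tool x (deg), tool down
def rep(x,y,z,yaw):
    s=r.sense();R=s["ee_rot"];a=np.radians(yaw)
    T=np.array([[np.cos(a),np.sin(a),0],[np.sin(a),-np.cos(a),0],[0,0,-1]])
    print("t",s["time_s"],"pos",s["tcp_pos"].round(4),"F",s["wrist_force"].round(2),"w",round(s["gripper_width"],3),"j",s["joints"].round(1))
    print("yaw",np.degrees(np.arctan2(R[1,0],R[0,0])).round(2),"shift cm",(R.T@(np.array([x,y,z])-s["tcp_pos"])*100).round(2),"turn",Ro.from_matrix(R.T@T).as_rotvec(degrees=True).round(2))
if __name__=="__main__": rep(*map(float,sys.argv[1:]))
E
python3 d.py .431 .0145 .25 -175.5
```

```text
t 1.15 pos [0.1868 0.5962 0.2522] F [ 0.02 -1.61 -0.75] w 0.999 j [ 87.4  21.    3.2  -0.  -72.2 -82.8]
yaw -175.39 shift cm [-19.66 -59.94   0.25] turn [-0.04 -0.02  0.11]
```

move_arm([
  [[-1.6, -5, 0, 0, 0, 0, 1], [-1.6, -5, 0, 0, 0, 0, 1], [-1.6, -5, 0, 0, 0, 0, 1], [-1.6, -5, 0, 0, 0, 0, 1], [-1.6, -5, 0, 0, 0, 0, 1], [-1.6, -5, 0, 0, 0, 0, 1], [-1.6, -5, 0, 0, 0, 0, 1], [-1.6, -5, 0, 0, 0, 0, 1], [-1.7, -5, 0, 0, 0, 0, 1], [-1.7, -5, 0, 0, 0, 0, 1], [-1.7, -5, 0, 0, 0, 0, 1], [-1.7, -4.9, 0, 0, 0, 0, 1]],
])

```text
time_s: 2.65
tcp_pos: [0.4296, 0.0129, 0.2527]
ee_rot: [[-0.997, -0.082, 0.001], [-0.082, 0.997, 0.0], [-0.001, 0.0, -1.0]]
wrist_force: [0.9, 1.0, 0.3]
gripper_width: 1.002
```

```bash
python3 d.py .431 .0145 .1 -175.5; python3 - <<'E'
from h import *
from station import r
c=r.capture("wrist");cv2.imwrite("pics/w1.png",c["color"])
s=r.sense()
T=c["tool_from_camera"]
def pw(p):
    q=s["ee_rot"].T@(np.array(p)-s["tcp_pos"]); q=np.linalg.inv(T)@np.r_[q,1]
    return c["fx"]*q[0]/q[2]+c["cx"],c["fy"]*q[1]/q[2]+c["cy"]
print(pw([.431,.0145,.106]))
E
```

```text
t 2.65 pos [0.4296 0.0129 0.2527] F [0.9  1.02 0.26] w 1.002 j [ 23.5   1.1 -22.1   0.  -66.8 -18.8]
yaw -175.3 shift cm [-0.14  0.15 15.27] turn [0.01 0.04 0.2 ]
(np.float64(280.0647491014021), np.float64(205.33375425221158))
```

View pics/w1.png

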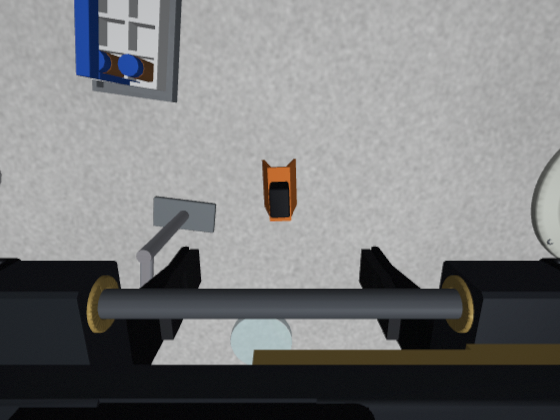

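move_arm([
  [[-0.1, 0.2, 4, 0, 0, 0, 1], [0, 0, 4, 0, 0, 0, 1], [0, 0, 4, 0, 0, 0, 1], [0, 0, 3, 0, 0, 0, 1], [0, 0, 2, 0, 0, 0, 1], [0, 0, 0.8, 0, 0, 0, 1], [0, 0, 0, 0, 0, 0, 1], [0, 0, 0, 0, 0, 0, -1], [0, 0, 0, 0, 0, 0, -1], [0, 0, 0, 0, 0, 0, -1], [0, 0, 0, 0, 0, 0, -1], [0, 0, 0, 0, 0, 0, -1]],
])

```text
time_s: 4.2
tcp_pos: [0.4302, 0.0167, 0.0747]
ee_rot: [[-0.997, -0.078, 0.0], [-0.078, 0.997, 0.0], [-0.0, 0.0, -1.0]]
wrist_force: [-1.2, -0.0, 1.1]
gripper_width: 0.522
```

```bash
python3 d.py .431 .0145 .24 -175.5
```

```text
t 4.2 pos [0.4302 0.0167 0.0747] F [-1.2  -0.03  1.14] w 0.522 j [ 24.   13.8 -37.3   0.  -38.9 -19.5]
yaw -175.5 shift cm [ -0.07  -0.22 -16.53] turn [ 0.    0.01 -0.  ]
```

move_arm([
  [[0, 0, 0, 0, 0, 0, -1], [0, 0, 0, 0, 0, 0, -1], [0, 0, 0, 0, 0, 0, -1], [0, 0, 0, 0, 0, 0, -1], [0, 0, 0, 0, 0, 0, -1]],
])

```text
time_s: 4.82
tcp_pos: [0.4301, 0.0166, 0.0745]
ee_rot: [[-0.997, -0.078, -0.0], [-0.078, 0.997, -0.0], [0.0, -0.0, -1.0]]
wrist_force: [0.9, -0.4, -0.1]
gripper_width: 0.225
```

```bash
python3 d.py .431 .0145 .24 -175.5
```

```text
t 4.825 pos [0.4301 0.0166 0.0745] F [ 0.92 -0.41 -0.14] w 0.225 j [ 24.   13.8 -37.3  -0.  -38.9 -19.5]
yaw -175.51 shift cm [ -0.07  -0.22 -16.55] turn [-0.   -0.   -0.01]
```

move_arm([
  [[0, 0, -2, 0, 0, 0, -1], [0, 0, -3.5, 0, 0, 0, -1], [0, 0, -4, 0, 0, 0, -1], [0, 0, -4, 0, 0, 0, -1], [0, 0, -3.5, 0, 0, 0, -1], [0, 0, 0, 0, 0, 7, -1], [0, 0, 0, 0, 0, 0, -1]],
])

```text
time_s: 5.7
tcp_pos: [0.4297, 0.0166, 0.2445]
ee_rot: [[-0.999, 0.043, -0.0], [0.043, 0.999, 0.0], [0.0, 0.0, -1.0]]
wrist_force: [-0.1, -0.4, -1.2]
gripper_width: 0.224
```

```bash
python3 d.py .560 .240 .24 177.5
```

```text
t 5.7 pos [0.4297 0.0166 0.2445] F [-0.12 -0.36 -1.16] w 0.224 j [ 24.    1.5 -22.9  -0.  -65.6 -26.4]
yaw 177.56 shift cm [-12.07  22.87   0.46] turn [ 0.02 -0.01  0.06]
```

move_arm([
  [[-2, 3.8, 0, 0, 0, 0, -1], [-2, 3.8, 0, 0, 0, 0, -1], [-2, 3.8, 0, 0, 0, 0, -1], [-2, 3.8, 0, 0, 0, 0, -1], [-2, 3.8, 0, 0, 0, 0, -1], [-2.1, 3.9, 0, 0, 0, 0, -1], [0, 0, 0, 0, 0, 0, -1], [0, 0, 0, 0, 0, 0, -1]],
])

```text
time_s: 6.7
tcp_pos: [0.5604, 0.2397, 0.2433]
ee_rot: [[-0.999, 0.043, -0.002], [0.043, 0.999, -0.002], [0.002, -0.002, -1.0]]
wrist_force: [0.4, -1.0, -0.7]
gripper_width: 0.226
```

```bash
python3 d.py .560 .240 .1465 177.5; python3 - <<'E'
from h import *
from station import r
s=r.sense();c=r.capture("wrist");cv2.imwrite("pics/w2.png",c["color"])
c=r.capture("scene");crop(c["color"],220,120,440,260,3.5,"pics/s2.png")
c=r.capture("top");crop(c["color"],90,150,290,290,3.5,"pics/t2.png")
E
```

```text
t 6.7 pos [0.5604 0.2397 0.2433] F [ 0.35 -0.97 -0.75] w 0.226 j [ 38.4  19.9   0.2  -0.  -70.5 -40.8]
yaw 177.56 shift cm [0.01 0.04 9.68] turn [-0.1  -0.13  0.06]
```

View pics/w2.png

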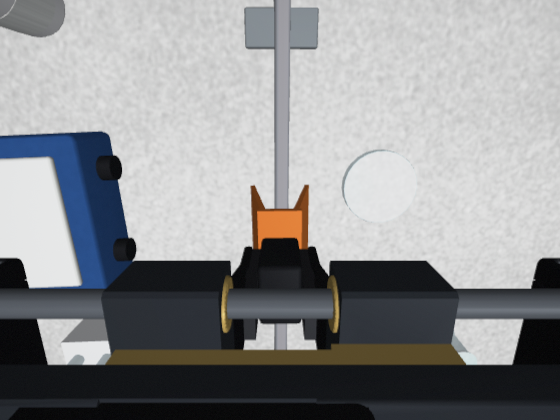

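View pics/s2.png

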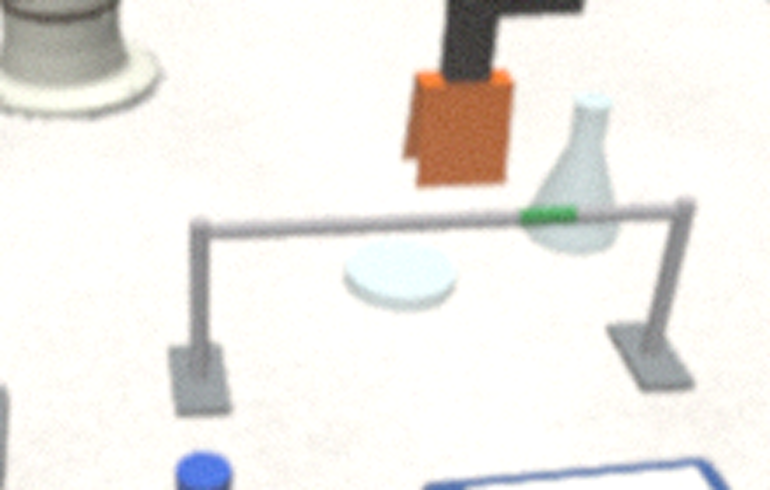

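move_arm([
  [[0, 0, 3, 0.1, 0.1, 0, -1], [0, 0, 3, 0, 0, 0, -1], [0, 0, 2, 0, 0, 0, -1], [0, 0, 1, 0, 0, 0, -1], [0, 0, 0.4, 0, 0, 0, -1], [0, 0, 0.2, 0, 0, 0, -1], [0, 0, 0, 0, 0, 0, -1]],
])

```text
time_s: 7.72
tcp_pos: [0.5612, 0.2401, 0.1492]
ee_rot: [[-0.999, 0.044, -0.001], [0.044, 0.999, -0.001], [0.001, -0.001, -1.0]]
wrist_force: [-0.3, -0.5, -1.2]
gripper_width: 0.225
```

```bash
python3 d.py .560 .240 .1465 177.5
```

```text
t 7.725 pos [0.5612 0.2401 0.1492] F [-0.31 -0.46 -1.24] w 0.225 j [ 38.4  24.   -7.5   0.  -58.5 -40.9]
yaw 177.5 shift cm [ 0.12 -0.02  0.27] turn [-0.06 -0.04 -0.  ]
```

move_arm([
  [[0, 0, 0.1, 0, 0, 0, -1], [0, 0, 0.1, 0, 0, 0, -1], [0, 0, 0.1, 0, 0, 0, -1], [0, 0, 0.1, 0, 0, 0, -1], [0, 0, 0, 0, 0, 0, -1]],
])

```text
time_s: 8.35
tcp_pos: [0.5611, 0.2402, 0.147]
ee_rot: [[-0.999, 0.043, -0.0], [0.043, 0.999, -0.001], [0.0, -0.001, -1.0]]
wrist_force: [-4.4, -1.5, 9.6]
gripper_width: 0.223
```

```bash
python3 d.py .560 .240 .1465 177.5
```

```text
t 8.35 pos [0.5611 0.2402 0.147 ] F [-4.45 -1.49  9.6 ] w 0.223 j [ 38.4  24.1  -7.7   0.1 -58.2 -40.9]
yaw 177.54 shift cm [ 0.11 -0.02  0.05] turn [-0.08 -0.01  0.04]
```

move_arm([
  [[0.1, 0, 0, 0, 0, 0, -1], [0, 0, -0.05, 0, 0, 0, -1], [0, 0, 0, 0, 0, 0, -1]],
])

```text
time_s: 8.72
tcp_pos: [0.561, 0.2402, 0.147]
ee_rot: [[-0.999, 0.043, 0.001], [0.043, 0.999, -0.001], [-0.001, -0.001, -1.0]]
wrist_force: [-0.3, -1.2, 6.8]
gripper_width: 0.228
```

```bash
python3 d.py .563 .310 .1465 177.5
```

```text
t 8.725 pos [0.561  0.2402 0.147 ] F [-0.31 -1.22  6.75] w 0.228 j [ 38.4  24.1  -7.8   0.1 -58.  -40.9]
yaw 177.53 shift cm [0.1  6.98 0.05] turn [-0.05  0.08  0.03]
```

Contact 6.8 N vertical, lateral force gone. Now slide along +y of the tool, 7 cm.

move_arm([
  [[0, 0.3, 0, 0, 0, 0, -1], [0, 0.7, 0, 0, 0, 0, -1], [0, 0.7, 0, 0, 0, 0, -1], [0, 0.7, 0, 0, 0, 0, -1], [0, 0.7, 0, 0, 0, 0, -1], [0, 0.7, 0, 0, 0, 0, -1]],
])

```text
time_s: 9.48
tcp_pos: [0.5625, 0.2771, 0.147]
ee_rot: [[-0.999, 0.043, 0.0], [0.043, 0.999, -0.003], [-0.001, -0.003, -1.0]]
wrist_force: [-0.4, -4.5, 7.1]
gripper_width: 0.227
```

```bash
python3 d.py .563 .310 .1465 177.5
```

```text
t 9.475 pos [0.5625 0.2771 0.147 ] F [-0.37 -4.47  7.11] w 0.227 j [ 41.1  25.7  -5.3   0.2 -59.2 -43.6]
yaw 177.52 shift cm [0.1  3.29 0.04] turn [-0.17  0.03  0.02]
```

move_arm([
  [[0, 0.7, 0, 0, 0, 0, -1], [0, 0.7, 0, 0, 0, 0, -1], [0, 0.7, 0, 0, 0, 0, -1], [0, 0.7, 0, 0, 0, 0, -1], [0, 0.4, 0, 0, 0, 0, -1], [0, 0, 0, 0, 0, 0, -1]],
])

```text
time_s: 10.22
tcp_pos: [0.564, 0.3097, 0.1471]
ee_rot: [[-0.999, 0.043, 0.001], [0.043, 0.999, -0.002], [-0.001, -0.002, -1.0]]
wrist_force: [0.7, -2.6, 7.0]
gripper_width: 0.23
```

```bash
python3 d.py .563 .310 .1465 177.5; python3 - <<'E'
from h import *
from station import r
c=r.capture("scene");crop(c["color"],260,150,440,250,4.4,"pics/s3.png")
E
```

```text
t 10.225 pos [0.564  0.3097 0.1471] F [ 0.7  -2.57  6.98] w 0.23 j [ 43.2  27.1  -2.8   0.1 -60.1 -45.7]
yaw 177.53 shift cm [0.11 0.03 0.06] turn [-0.11  0.06  0.03]
```

View pics/s3.png

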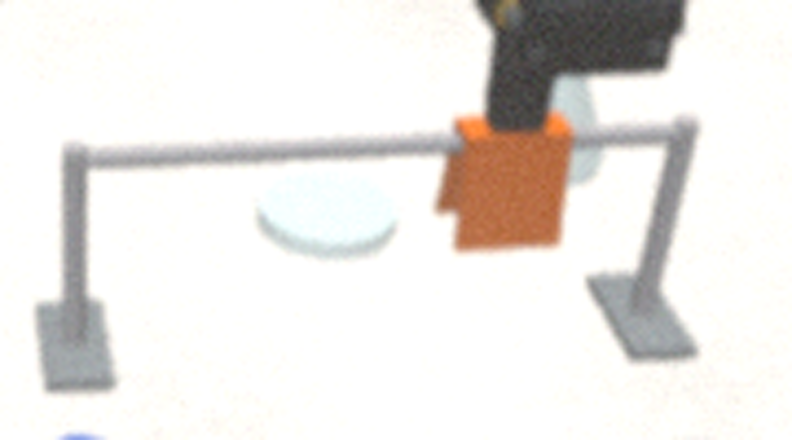

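move_arm([
  [[0, 0, -0.1, 0, 0, 0, -1], [0, 0, 0, 0, 0, 0, 0.3], [0, 0, 0, 0, 0, 0, 0.3], [0, 0, 0, 0, 0, 0, 0.3], [0, 0, 0, 0, 0, 0, 0.3], [0, 0, 0, 0, 0, 0, 0.3], [0, 0, -1, 0, 0, 0, 0.3], [0, 0, -3, 0, 0, 0, 0.3], [0, 0, -4, 0, 0, 0, 0.3], [0, 0, -3, 0, 0, 0, 1], [0, 0, 0, 0, 0, 0, 1]],
])

```text
time_s: 11.65
tcp_pos: [0.5645, 0.311, 0.2602]
ee_rot: [[-0.999, 0.043, 0.004], [0.043, 0.999, 0.003], [-0.004, 0.003, -1.0]]
wrist_force: [-0.5, 0.6, 0.2]
gripper_width: 0.798
```

```bash
python3 d.py .593 -.2995 .26 177.1; python3 - <<'E'
from h import *
from station import r
c=r.capture("scene");crop(c["color"],260,150,440,250,4.4,"pics/s4.png")
s=r.sense();c=r.capture("wrist");cv2.imwrite("pics/w4.png",c["color"])
E
```

```text
t 11.65 pos [0.5645 0.311  0.2602] F [-0.51  0.56  0.24] w 0.798 j [ 43.2  22.6   6.7   0.1 -73.8 -45.7]
yaw 177.51 shift cm [ -5.5  -60.87  -0.15] turn [0.18 0.25 0.41]
```

View pics/s4.png

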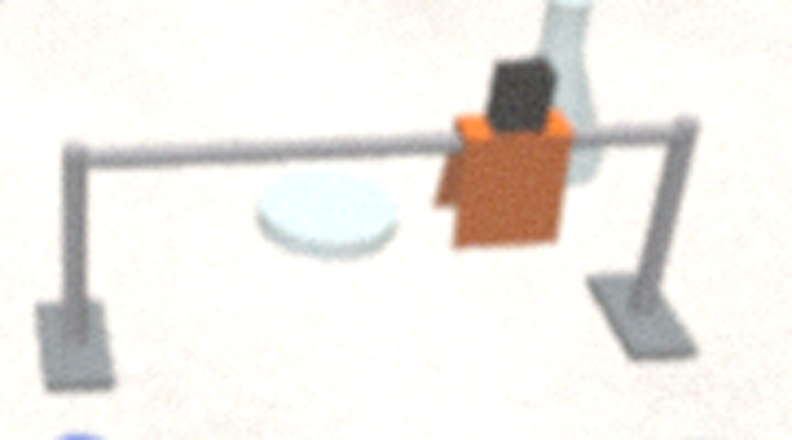

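View pics/w4.png

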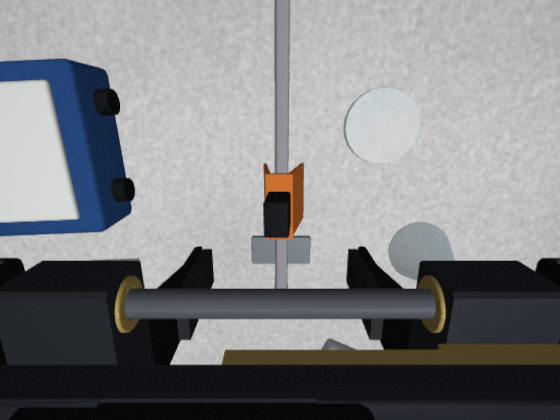

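move_arm([
  [[-0.5, -4, 0, 0.2, 0.2, 0.5, 1], [-0.5, -5.2, 0, 0, 0, 0, 1], [-0.5, -5.2, 0, 0, 0, 0, 1], [-0.5, -5.2, 0, 0, 0, 0, 1], [-0.5, -5.2, 0, 0, 0, 0, 1], [-0.5, -5.2, 0, 0, 0, 0, 1], [-0.5, -5.2, 0, 0, 0, 0, 1], [-0.4, -5.2, 0, 0, 0, 0, 1], [-0.4, -5.2, 0, 0, 0, 0, 1], [-0.4, -5.2, 0, 0, 0, 0, 1], [-0.4, -5.2, 0, 0, 0, 0, 1], [-0.4, -5, 0, 0, 0, 0, 1]],
])

```text
time_s: 13.25
tcp_pos: [0.5857, -0.3033, 0.2571]
ee_rot: [[-0.999, 0.053, -0.008], [0.053, 0.999, -0.004], [0.008, -0.004, -1.0]]
wrist_force: [1.0, 0.8, 0.2]
gripper_width: 1.004
```

```bash
python3 - <<'E'
from h import *
from station import r
t=pickle.load(open("top0.pkl","rb"))
def P(u0,v0,k,U,V,z): return atz(t,u0+(U+.5)/k-.5,v0+(V+.5)/k-.5,z)
print("handle",np.mean([P(310,165,5,*q,.113) for q in [(402,134),(403,158),(680,142),(680,169)]],axis=0))
s=r.sense();c=r.capture("wrist");cv2.imwrite("pics/w5.png",c["color"])
T=c["tool_from_camera"]
def pw(p):
    q=s["ee_rot"].T@(np.array(p)-s["tcp_pos"]); q=np.linalg.inv(T)@np.r_[q,1]
    return c["fx"]*q[0]/q[2]+c["cx"],c["fy"]*q[1]/q[2]+c["cy"]
for d in (-.065,0,.065): print(np.round(pw([.5928+.0527*d,-.298+d,.113]),1))
c=r.capture("top");crop(c["color"],100,185,280,245,4.4,"pics/t5.png")
E
python3 d.py .5928 -.298 .087 177
```

```text
handle [ 0.59272517 -0.29809825  0.113     ]
[272.1 137.7]
[272.5 206.3]
[272.8 267.5]
t 13.35 pos [ 0.5851 -0.3059  0.256 ] F [-0.67  0.84 -0.01] w 0.999 j [-13.4  24.7   9.2   0.4 -75.   10. ]
yaw 176.67 shift cm [-0.88  0.92 16.89] turn [-0.29 -0.53 -0.33]
```

View pics/w5.png

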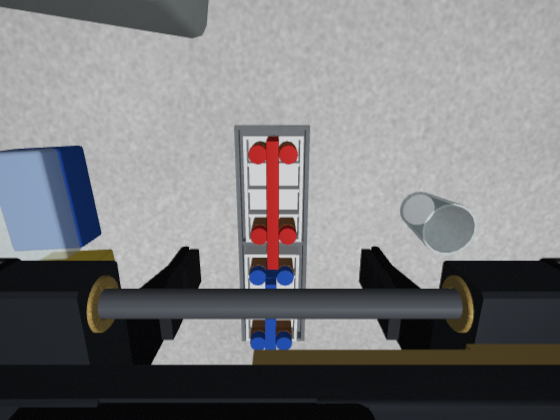

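View pics/t5.png

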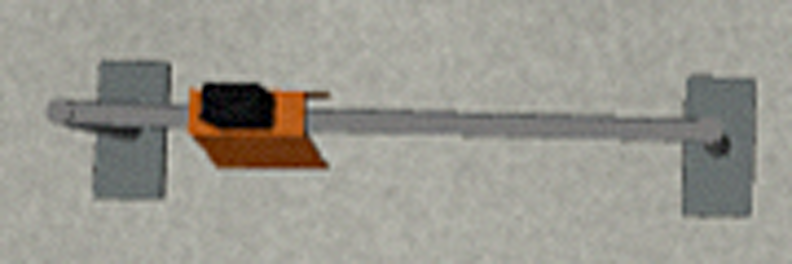

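move_arm([
  [[-0.9, 0.9, 2, -0.3, -0.5, 0, 1], [0, 0, 4, 0, 0, 0, 1], [0, 0, 2, 0, 0, 0, 1], [0, 0, 0, 0, 0, 0, 1]],
])

```text
time_s: 13.85
tcp_pos: [0.5944, -0.2923, 0.1755]
ee_rot: [[-0.999, 0.052, -0.003], [0.052, 0.999, 0.002], [0.003, 0.002, -1.0]]
wrist_force: [-0.7, 0.1, 0.4]
gripper_width: 0.997
```

```bash
python3 d.py .5928 -.298 .087 177; python3 - <<'E'
from h import *
from station import r
s=r.sense();c=r.capture("wrist");cv2.imwrite("pics/w6.png",c["color"])
T=c["tool_from_camera"]
def pw(p):
    q=s["ee_rot"].T@(np.array(p)-s["tcp_pos"]); q=np.linalg.inv(T)@np.r_[q,1]
    return c["fx"]*q[0]/q[2]+c["cx"],c["fy"]*q[1]/q[2]+c["cy"]
for d in (-.065,0,.065): print(np.round(pw([.5928+.0527*d,-.298+d,.113]),1))
E
```

```text
t 13.85 pos [ 0.5944 -0.2923  0.1755] F [-0.66  0.07  0.4 ] w 0.997 j [-12.3  27.6   2.5  -0.1 -65.1   9.3]
yaw 177.01 shift cm [ 0.1  -0.59  8.85] turn [ 0.09 -0.17  0.01]
[282.9 127.1]
[282.5 220.4]
[282.1 299.9]
```

View pics/w6.png

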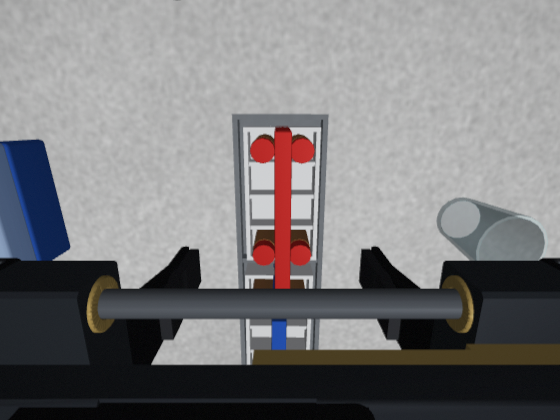

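move_arm([
  [[0.1, -0.6, 2, 0, -0.2, 0, 1], [0, 0, 3, 0, 0, 0, 1], [0, 0, 2, 0, 0, 0, 1], [0, 0, 1.2, 0, 0, 0, 1], [0, 0, 0.6, 0, 0, 0, 1], [0, 0, 0, 0, 0, 0, 1], [0, 0, 0, 0, 0, 0, 1]],
])

```text
time_s: 14.78
tcp_pos: [0.5958, -0.2996, 0.0917]
ee_rot: [[-0.999, 0.052, 0.009], [0.052, 0.999, -0.001], [-0.009, -0.001, -1.0]]
wrist_force: [-0.2, 0.5, -0.1]
gripper_width: 0.997
```

```bash
python3 d.py .5928 -.298 .087 177
```

```text
t 14.775 pos [ 0.5958 -0.2996  0.0917] F [-0.16  0.48 -0.06] w 0.997 j [-12.9  32.   -3.   -0.1 -54.6   9.9]
yaw 177.0 shift cm [0.31 0.14 0.46] turn [-0.03  0.5   0.  ]
```

move_arm([
  [[0.3, 0.1, 0.4, 0, 0.5, 0, 1], [0, 0, 0, 0, 0, 0, 1], [0, 0, 0, 0, 0, 0, 1]],
])

```text
time_s: 15.15
tcp_pos: [0.5923, -0.2983, 0.0867]
ee_rot: [[-0.999, 0.052, -0.002], [0.052, 0.999, -0.0], [0.002, -0.0, -1.0]]
wrist_force: [-0.2, 0.4, -0.6]
gripper_width: 1.003
```

```bash
python3 d.py .5928 -.298 .087 177
```

```text
t 15.15 pos [ 0.5923 -0.2983  0.0867] F [-0.16  0.35 -0.56] w 1.003 j [-12.8  32.2  -3.4   0.  -54.5   9.8]
yaw 177.0 shift cm [-0.05  0.03 -0.03] turn [-0.01 -0.1  -0.  ]
```

move_arm([
  [[0, 0, 0, 0, 0, 0, -1], [0, 0, 0, 0, 0, 0, -1], [0, 0, 0, 0, 0, 0, -1], [0, 0, 0, 0, 0, 0, -1], [0, 0, 0, 0, 0, 0, -1], [0, 0, 0, 0, 0, 0, -1], [0, 0, 0, 0, 0, 0, -1], [0, 0, 0, 0, 0, 0, -1], [0, 0, 0, 0, 0, 0, -1], [0, 0, 0, 0, 0, 0, -1], [0, 0, 0, 0, 0, 0, -1], [0, 0, 0, 0, 0, 0, -1]],
])

```text
time_s: 16.65
tcp_pos: [0.5922, -0.2982, 0.0866]
ee_rot: [[-0.999, 0.052, -0.002], [0.052, 0.999, 0.0], [0.002, 0.0, -1.0]]
wrist_force: [0.1, -0.3, 0.4]
gripper_width: 0.129
```

```bash
python3 d.py .5928 -.298 .087 177
```

```text
t 16.65 pos [ 0.5922 -0.2982  0.0866] F [ 0.06 -0.33  0.44] w 0.129 j [-12.8  32.2  -3.4   0.  -54.5   9.8]
yaw 176.99 shift cm [-0.06  0.03 -0.04] turn [ 0.   -0.12 -0.01]
```

move_arm([
  [[0, 0, -0.2, 0, 0, 0, -1], [0, 0, -0.4, 0, 0, 0, -1], [0, 0, -0.6, 0, 0, 0, -1], [0, 0, -0.8, 0, 0, 0, -1], [0, 0, -1, 0, 0, 0, -1], [0, 0, -1, 0, 0, 0, -1]],
])

```text
time_s: 17.4
tcp_pos: [0.5925, -0.2983, 0.1276]
ee_rot: [[-0.999, 0.052, -0.001], [0.052, 0.999, -0.0], [0.001, -0.0, -1.0]]
wrist_force: [0.1, -0.0, -2.8]
gripper_width: 0.131
```

```bash
python3 d.py .5928 -.298 .237 177; python3 - <<'E'
from h import *
from station import r
c=r.capture("scene");crop(c["color"],60,160,260,290,4,"pics/s7.png")
E
```

```text
t 17.4 pos [ 0.5925 -0.2983  0.1276] F [ 0.14 -0.03 -2.78] w 0.131 j [-12.8  29.9  -0.9   0.  -59.2   9.8]
yaw 177.0 shift cm [-1.000e-02  3.000e-02 -1.094e+01] turn [-0.01 -0.06 -0.  ]
```

View pics/s7.png

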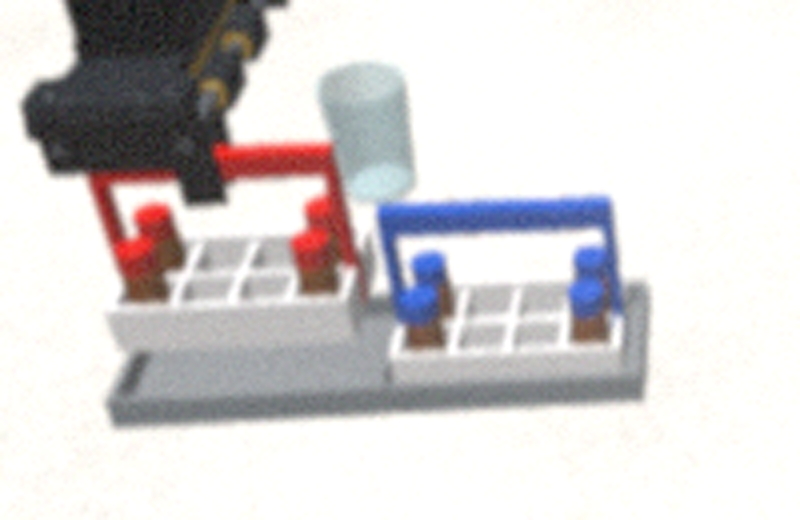

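The red caddy is out of its bay, level, with four vials standing and the blue caddy undisturbed. I'll go on up.

move_arm([
  [[0, 0, -1, 0, 0, 0, -1], [0, 0, -1.2, 0, 0, 0, -1], [0, 0, -1.5, 0, 0, 0, -1], [0, 0, -1.5, 0, 0, 0, -1], [0, 0, -1.5, 0, 0, 0, -1], [0, 0, -1.5, 0, 0, 0, -1], [0, 0, -1.2, 0, 0, 0, -1], [0, 0, -1, 0, 0, 0, -1], [0, 0, -0.5, 0, 0, 0, -1], [0, 0, 0, 0, 0, 0, -1], [0, 0, 0, 0, 0, 0, -1], [0, 0, 0, 0, 0, 0, -1]],
])

```text
time_s: 18.95
tcp_pos: [0.5924, -0.2982, 0.235]
ee_rot: [[-0.999, 0.053, -0.003], [0.053, 0.999, 0.0], [0.003, 0.0, -1.0]]
wrist_force: [-0.2, -0.4, -2.5]
gripper_width: 0.135
```

```bash
python3 d.py .5928 -.298 .237 177; python3 - <<'E'
from h import *
from station import r
c=r.capture("scene");cv2.imwrite("pics/s8.png",cv2.resize(c["color"],None,fx=1.42,fy=1.42))
c=r.capture("top");cv2.imwrite("pics/t8.png",cv2.resize(c["color"],None,fx=1.42,fy=1.42))
print(r.sense()["joint_velocities"].round(2))
E
```

```text
t 18.95 pos [ 0.5924 -0.2982  0.235 ] F [-0.19 -0.45 -2.49] w 0.135 j [-12.8  25.5   7.6   0.  -72.3   9.8]
yaw 176.99 shift cm [-0.04  0.02 -0.2 ] turn [ 0.02 -0.16 -0.01]
[-0.01 -0.01  0.25 -0.06  0.01  0.05]
```

View pics/s8.png

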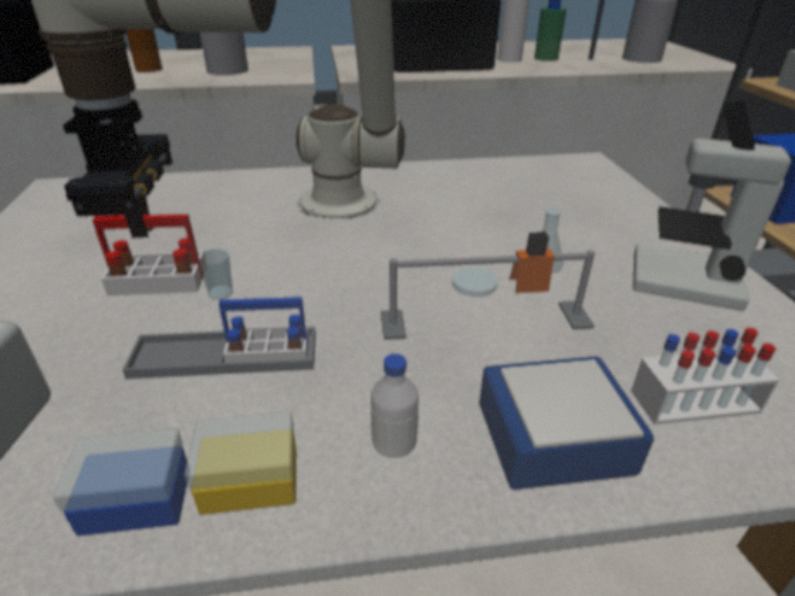

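View pics/t8.png

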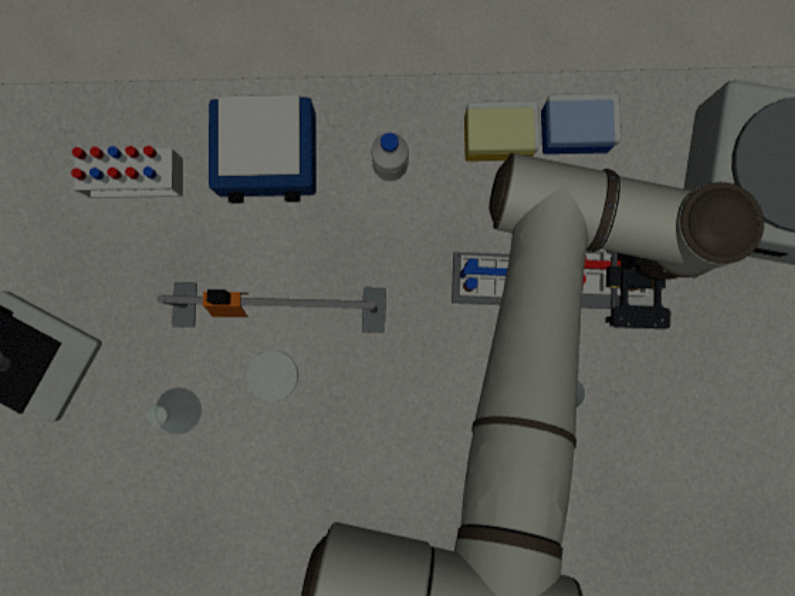

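```bash
python3 -c "
from station import r
print(r.finish_job())"
```

```text
the job is handed in; nothing more can be done
None
```

I hooked the tag over the bare middle of the rail, about 70 mm from the green band. I then slid it along the rail onto the band and let go. After that I lifted the red caddy by the middle of its handle, about 148 mm straight up, and handed the job in at about 19 s while still holding it.

**Last checks:**
- **Tag:** it hangs upright on the rail. From the top view its centre is within about 1 mm of the band's centre, against a limit of 12 mm.
- **Red caddy:** by the tool's rise its underside is at about 0.153 m. It looks level in the scene picture, with all four vials standing. The grip held at about 11 mm opening with roughly 2.5 N of load.
- **Motion:** the joints were practically still, at no more than 0.25 degrees/s.
- **Other things:** the blue caddy and the bystanders look unmoved. I judged this by eye and did not measure them. The arm hid part of the dock and the beaker from the top camera, so for those I relied on the scene view.

No check failed. While placing the tag there was a sideways push of about 4 N against the rail, which went away after I moved the tag 1 mm. The tool also settled a few millimetres off target above the caddy's handle, and I corrected that before closing the fingers.

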